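Load the tall tooth die into the carrier and hold the carrier level in the air

ROBOT

A 6-joint arm with a two-finger parallel gripper is mounted at the origin on a cart in front of the work surface, level with it; the furniture and walls round the work are solid. World frame = base frame: x ahead of the robot, y to its left, z up, the work surface at z = 0. Lengths are in m, angles in rad, forces in N, time in s.
With the tool pointing down it reaches from about 0.25 to 0.725 m from the base axis. Payload 4 kg.
Tool frame: the origin (TCP) lies midway between the tips of the shut fingers; the grasp point (between the pads) lies 19 mm behind it; z points along the fingers, y is the line along which they close (so a half turn about z gives the same grasp; the last joint's range is limited). The gripper opens to 85 mm and grips with 20 to 120 N. Pads are 22 mm wide; open, the fingers measure 114 mm over their backs; the gripper's body (76 mm by 85 mm) begins 54 mm behind the grasp point. The pads swing forward as they close: fully open they stand 13 mm farther back than shut.
Start: joints at [-1.183, 0.241, 0.005, 1.335, 0, 1.571], TCP at [0.189, -0.463, 0.231] pointing down, gripper open.
Joint ranges: [-2.72, 2.72], [-1.05, 1.87], [-1.09, 1.28], [-1.99, 2.15], [-1.42, 1.44], [-3.14, 3.14]. Speed limits (rad/s): [2.79, 2.79, 3.14, 3.14, 3.14, 3.14].

INTERFACE

Orientations are given as a unit quaternion [x, y, z, w].
In Python, from workcell import bot gives the robot as it stands.
- The arm moves only by the tool move_arm, never from a script. Its argument "motion" is a list of rows, each an object of numbers: "x", "y", "z": the shift along the tool's x, y, z in cm; "yaw": the turn about the tool's z in degrees. A call has 1 to 20 rows; each row is the pose to reach, as a shift and turn from the pose commanded when the call began, along the tool's axes at that moment; what a row does not reach only later rows make up. A row lasts 1/8 s, in which the tool goes at most 62.5 mm and 10.7 degrees, less where a joint would pass 70% of its speed; a pose out of reach is approached as far as the arm can. A call with a gripper value outside its range is refused whole. "gripper" is the opening, from -1 (shut) to 1 (fully open), set as the call begins (left out, the last holds). The fingers move at their own pace and stop on an object; the grip force is fixed at half the most. Time passes only in rows, so rows that repeat a pose let the fingers close. It gives the time, the measured TCP pose, the force, the opening and the grip force at its end, in the units of the state.
- bot.get_obs(): the state, without advancing time (a new reading comes with each control period).
- bot.camera(name): name is "side" or "top" or "wrist"; returns the picture (384x512x3 uint8, blue, green, red); there is no depth.
- bot.camera_model(name): a dict with "K" (3x3 intrinsics, pixels), "world_from_camera" (4x4, takes a point from camera to world coordinates). Camera axes: x right, y down, z forward; pixel columns grow to the right and rows downward; lengths in m; the calibration is good to about 2 mm. A picture is of the moment at which its call begins: read the wrist's pose just before it. camera_model takes no time and is no camera call; for the wrist camera it gives the pose at the moment of the call.
- bot.job_done(): hands the job in; it is judged then, once.
Trained networks look in the newest picture that a camera, given by its name, has taken for a name from the list of things; names that differ only in an ending like _2 or _b are one class to them, and where a whole thing is asked for, a point or a joint stands for the part that bears it (a point fixed in the world has none). Each returns a list of dicts, best first, with "score" (0 to 1); they miss things now and then, are a little off and sometimes report something else, mostly with a low value. They report only what shows in the picture. A call takes as long as a camera call.
- bot.cut_out(camera, name): "mask" (384x512 bool, what is visible of it) and "centre" ([row, column] in pixels, amid what is visible of it).
The state is a dict: "clock": time; "joint_pos": joint angles; "joint_vel": joint speeds; "tau": joint torques, N m; "eef_pos": TCP position; "tool_rot": TCP orientation; "ft_force": force on the tool from outside, world axes, zero at the start; "ft_torque": the same for the moment, N m; "grip_width": finger opening in m; "grasp_force": force on a finger pad.
Only numpy, scipy, OpenCV 4.12 (cv2) and the standard library are available. Lean on these libraries where they do the work, as an engineer would, in place of code of your own. Each camera call takes 0.05 s, during which the arm holds its last target. There are 200 camera calls.

TASK

Pluck the tall plaster tooth die out of the pocket tray and stand it in the empty cup of the die carrier, leaving the two short dies in their pockets. Then let go of the die, take the carrier by its handle bar, lift it gently to about 20 cm above the worktop and finish while still holding it there, steady and level, with both dies standing in their cups; do not knock over or shift the other things on the worktop.

Things in the scene. Friction and masses are not known exactly. Their poses are not given: they have to be found in the camera images.
- pocket_tray: Grey plastic pocket tray, 112 x 44 x 18 mm high, fixed to the worktop. Origin: centre of its underside; x along its length, z up. Three round pockets, 18.5 mm wide and 12 mm deep, lie in a row on its x axis at -34, 0 and +34 mm; one die stands in each, in any order.
- tall_die: The tall plaster tooth die: a 16 mm thick round shank, 31 mm high, with a slightly narrower tooth-shaped top, 41 mm high in all, about 22 g. It stands upright in one pocket of the tray and rises 29 mm above the tray's top (19 mm of that is shank). Origin: centre of its foot; z up along its axis.
- short_die_1: A short plaster tooth die, 16 mm thick and 23 mm high, in another pocket of the tray (11 mm stick out). Origin: centre of its foot. It stays there.
- short_die_2: Another short plaster tooth die, 16 mm thick and 23 mm high, in the third pocket of the tray. Origin: centre of its foot. It stays there.
- carrier: Die carrier, loose on the worktop, about 0.3 kg: a dark steel plate 120 x 48 x 6 mm with a ring cup near each end and an upright post with a black handle bar in the middle. Origin: centre of its underside; x along its length, z up. The bar lies along x, is 36 mm long and 14 mm wide (along y, the width to grip), and reaches from 46 to 64 mm above the underside.
- handle (a point): Centre of the carrier's handle bar, 55 mm above the carrier's underside; axes as the carrier's.
- free_cup (a point): The empty cup of the carrier, at carrier x = +43 mm: this point is the centre of its floor, 6 mm above the carrier's underside. The cup's inside is 24 mm wide, its rim 11 mm above its floor, its outside 31 mm wide.
- full_cup (a point): The other cup of the same size, at carrier x = -43 mm, in which a die already stands: centre of its floor.
- carried_die: The plaster die that already stands in the other cup of the carrier: 16 mm thick, 32 mm high. Origin: centre of its foot; z up along its axis.
- cast: Plaster dental cast (bystander), 60 x 73 x 28 mm, loose, to the right of the work. Origin: centre of its underside.
- model_trimmer: Plaster model trimmer, a big fixed machine to the right of the work, up to 420 mm high; with its table and knobs it fills x = 0.39 to 0.90 m and y = -0.40 to -0.02 m in the room (beside the work, in front of x = 0.5 m, its nearest part is the edge of its table at y = -0.07 m, 95 to 190 mm above the worktop). Pass over it or round its front. Origin: about the middle of its underside.
- plaster_vibrator: Plaster vibrator, a fixed box 105 mm high behind the work; with its knob it fills x = 0.515 to 0.68 m and y = 0.05 to 0.18 m. Origin: middle of its underside. A wall pillar stands to the left of the work, from x = 0.45 m and y = 0.34 m on, up to the ceiling.
- wax_jar: Small closed jar (bystander), 44 mm wide and 50 mm high, loose, behind on the left. Origin: centre of its underside.

How it is judged:
By the outcome, as a careful person would: the job done as asked, in the order asked, and still so for the second after the job is handed in, while the arm keeps its last pose, push and grip.
It also fails if it takes over 53 s, if anything falls off the work surface, if the arm or the gripper's body presses on something with over 40 N, if the wrist force passes 120 N, or if a joint passes its speed limit or range.

## Working session

There is one attempt and no reset: what is moved stays moved. The work goes in short steps, Python scripts to look and compute and a tool call to move; the robot and the scene stay as the last step left them, time stands still between calls to the robot, and variables do not carry over. Pictures are saved under pics/ and viewed, at most 10 in all, crops included, and the job is handed in when it is done.

Besides the shell and the picture viewer there is one more tool, called after "Request:" as name(argument=value, ...) on one line, values as JSON. move_arm: Moves the arm, as the interface text tells. Its arguments: {"type":"object","properties":{"motion":{"type":"array"},"gripper":{"type":"number"}},"required":["motion"]}

```bash
mkdir -p pics; cat > h.py <<'E'
import numpy as np, cv2
from workcell import bot
def ray(m,rc):
    K=np.array(m["K"]);T=np.array(m["world_from_camera"])
    d=T[:3,:3]@np.linalg.solve(K,[rc[1],rc[0],1.0]); return T[:3,3],d
def at_z(m,rc,z):
    o,d=ray(m,rc); return o+d*(z-o[2])/d[2]
def proj(m,p):
    K=np.array(m["K"]);T=np.linalg.inv(np.array(m["world_from_camera"]))
    q=K@(T[:3,:3]@np.asarray(p)+T[:3,3]); return q[1]/q[2],q[0]/q[2]
E
python3 - <<'E'
from h import *
o=bot.get_obs();print(o["clock"],o["eef_pos"],o["tool_rot"])
for c in("top","side"):
    im=bot.camera(c);cv2.imwrite(f"pics/{c}0.png",im);m=bot.camera_model(c)
    print(c,np.round(np.array(m["world_from_camera"]),3).tolist(),np.round(m["K"],1).tolist())
    for n in("tall_die","short_die_1","carried_die","carrier","handle","free_cup","pocket_tray"):
        for r in bot.cut_out(c,n)[:3]:
            ys,xs=np.where(r["mask"]);print(n,round(r["score"],2),np.round(r["centre"],1),len(ys),ys.min(),ys.max(),xs.min(),xs.max(),np.round(at_z(m,r["centre"],.02),3))
E
```

```text
0.0 [ 0.18885284 -0.46231782  0.23042072] [ 9.81260577e-01  1.92682822e-01 -2.06269264e-04 -9.83915526e-04]
top [[-0.086, -0.965, 0.247, 0.301], [-0.996, 0.085, -0.015, 0.022], [-0.007, -0.247, -0.969, 0.883], [0.0, 0.0, 0.0, 1.0]] [[366.7, 0.0, 249.8], [0.0, 366.7, 191.9], [0.0, 0.0, 1.0]]
tall_die 0.39 [209.  249.4] 35 208 214 249 254 [0.479 0.013 0.02 ]
short_die_1 0.44 [214.7 237.9] 22 213 218 236 240 [0.467 0.042 0.02 ]
short_die_1 0.36 [219.6 222.8] 41 217 223 221 227 [0.458 0.079 0.02 ]
carried_die 0.62 [216.4 225.8] 27 217 222 222 227 [0.466 0.071 0.02 ]
carrier 0.83 [226.6 175.7] 906 214 244 155 206 [0.451 0.191 0.02 ]
carrier 0.19 [215.9 239.3] 33 213 219 236 241 [0.464 0.039 0.02 ]
handle 0.74 [232.1 178.3] 935 213 244 155 205 [0.438 0.186 0.02 ]
free_cup 0.69 [209.4 250.7] 37 208 214 249 254 [0.477 0.01  0.02 ]
free_cup 0.56 [230.2 177.8] 894 214 245 155 205 [0.442 0.187 0.02 ]
pocket_tray 0.75 [218.2 232.2] 762 201 231 214 262 [0.46  0.056 0.02 ]
side [[-0.86, -0.277, 0.428, 0.027], [-0.509, 0.423, -0.749, 0.808], [0.026, -0.863, -0.505, 0.604], [0.0, 0.0, 0.0, 1.0]] [[432.8, 0.0, 248.2], [0.0, 432.8, 190.5], [0.0, 0.0, 1.0]]
tall_die 0.5 [205.9 254.9] 73 198 210 251 256 [ 0.469 -0.002  0.02 ]
carried_die 0.59 [255.3 223.4] 923 227 274 202 241 [0.428 0.204 0.02 ]
carrier 0.89 [252.9 219.3] 865 227 273 203 240 [0.439 0.202 0.02 ]
handle 0.9 [252.4 222.5] 830 228 272 203 240 [0.435 0.197 0.02 ]
free_cup 0.59 [254.8 221.9] 943 227 274 202 241 [0.431 0.205 0.02 ]
free_cup 0.42 [239.2 229.1] 32 231 240 227 231 [0.448 0.15  0.02 ]
pocket_tray 0.97 [221.  249.9] 606 203 236 233 265 [0.445 0.063 0.02 ]
```

View pics/top0.png

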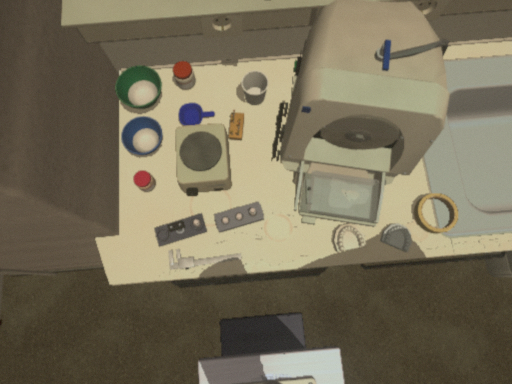

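View pics/side0.png

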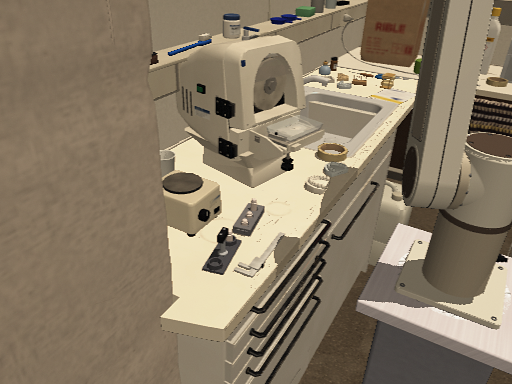

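The top view shows the tray around (r216, c239) and the carrier around (r229, c180). The vibrator is behind them and the trimmer is to the right. In the side view the tray is at (219, 250) and the carrier at (252, 222). I'll zoom in on both.

View pics/crop0.png

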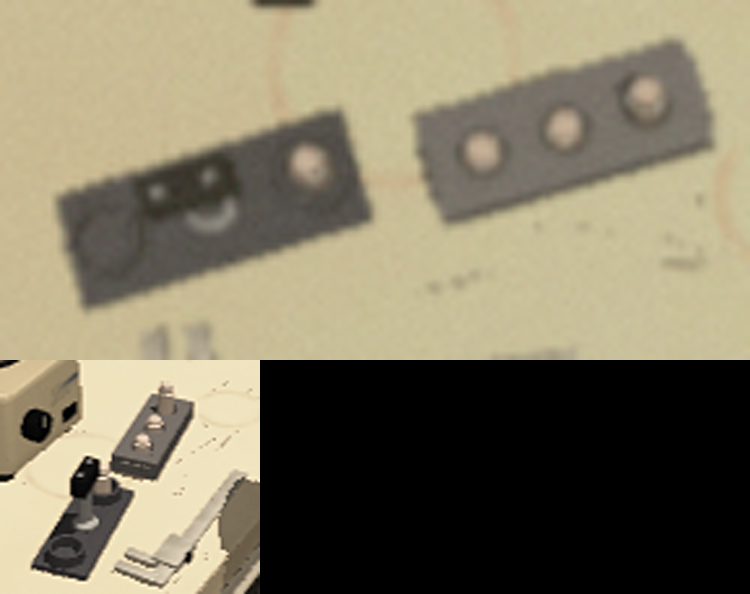

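In the zoomed crop the free cup is at the left (+y) end of the carrier, at crop (107, 240). The carried die is at the right end and the handle bar is in the middle. The tall die is in the rightmost pocket of the tray (-y end), at crop (645, 95), and the side view confirms it. Next I'll measure the geometry roughly.

```bash
cat >> h.py <<'E'
from scipy.spatial.transform import Rotation as R
def rel(p,head,o=None):
    """print shift (cm, tool axes) & yaw to bring TCP to p with tool x heading (deg, world)"""
    o=o or bot.get_obs(); M=R.from_quat(o["tool_rot"]).as_matrix()
    h=np.degrees(np.arctan2(M[1,0],M[0,0])); dy=(h-head+90)%180-90
    print("t",round(o["clock"],2),"eef",np.round(o["eef_pos"],4),"head",round(h,2),"tilt",np.round(M[:,2],3),"-> shift cm",np.round(M.T@(np.asarray(p)-o["eef_pos"])*100,2),"yaw",round(dy,2))
E
python3 - <<'E'
from h import *
m=bot.camera_model("top")
f=lambda u,v,z:at_z(m,(195+(v-2.5)/6,145+(u-2.5)/6),z)
def rect(c,z):
    P=np.array([f(u,v,z) for u,v in c]);d=P[0]-P[1]+P[3]-P[2]
    print(np.round(P.mean(0),4),"axis",round(np.degrees(np.arctan2(d[1],d[0])),1),[round(np.linalg.norm(P[i]-P[i-1]),4) for i in range(4)])
rect([(57,198),(342,110),(372,218),(85,308)],.006)
rect([(415,113),(682,40),(713,145),(440,210)],.018)
print("tall",f(645,95,.045),"short",f(564,127,.027),f(482,152,.027),"carried",f(310,165,.035),"cup",f(107,237,.017),"bar",f(187,183,.064))
rel((.27,.0,.25),90);rel((.36,.04,.25),104)
E
```

```text
[0.4464 0.1831 0.006 ] axis 102.6 [np.float64(0.0462), np.float64(0.1191), np.float64(0.0461), np.float64(0.1186)]
[0.465  0.0408 0.018 ] axis 99.6 [np.float64(0.0405), np.float64(0.1111), np.float64(0.0446), np.float64(0.1113)]
tall [0.46954877 0.00749115 0.045     ] short [0.46312066 0.04019467 0.027     ] [0.45595554 0.07318061 0.027     ] carried [0.4552091  0.13992777 0.035     ] cup [0.43669589 0.22390211 0.017     ] bar [0.44710695 0.18236247 0.064     ]
t 0.8 eef [ 0.1891 -0.4629  0.2313] head 22.22 tilt [ 0. -0. -1.] -> shift cm [ 24.99 -39.79  -1.87] yaw -67.78
t 0.8 eef [ 0.1891 -0.4629  0.2313] head 22.22 tilt [ 0. -0. -1.] -> shift cm [ 34.84 -40.09  -1.87] yaw -81.78
```

Request:
move_arm(motion=[{"x":2,"y":-4,"z":-1,"yaw":-7},{"x":5,"y":-9,"z":-2,"yaw":-15},{"x":8,"y":-14,"z":-2,"yaw":-23},{"x":11,"y":-19,"z":-2,"yaw":-31},{"x":14,"y":-24,"z":-2,"yaw":-40},{"x":17,"y":-29,"z":-2,"yaw":-49},{"x":20,"y":-34,"z":-2,"yaw":-58},{"x":25,"y":-38,"z":-2,"yaw":-66},{"x":30,"y":-40,"z":-3,"yaw":-73},{"x":35,"y":-41,"z":-4,"yaw":-79},{"x":40,"y":-42,"z":-4,"yaw":-79.5},{"x":44.5,"y":-42.7,"z":-4,"yaw":-79.5},{"x":44.5,"y":-42.7,"z":-4,"yaw":-79.5},{"x":44.5,"y":-42.7,"z":-4,"yaw":-79.5}], gripper=1)

```text
clock: 2.55
eef_pos: [0.4389, 0.1005, 0.271]
tool_rot: [0.631, 0.776, -0.001, -0.0]
ft_force: [0.1, 0.8, -0.3]
grip_width: 0.0856
grasp_force: 0.0
```

```bash
python3 - <<'E'
from h import *
m=bot.camera_model("wrist");im=bot.camera("wrist");cv2.imwrite("pics/w1.png",im)
for n in("tall_die","short_die_1","carried_die","handle","carrier","free_cup","pocket_tray"):
    for r in bot.cut_out("wrist",n)[:3]:
        ys,xs=np.where(r["mask"]);print(n,round(r["score"],2),np.round(r["centre"],1),len(ys),ys.min(),ys.max(),xs.min(),xs.max())
rel((.47,.0075,.07),101.5)
for n,p in dict(tall=(.4695,.0075,.047),cup=(.4367,.224,.017),bar=(.4470,.1823,.064),carried=(.4552,.14,.038)).items(): print(n,np.round(proj(m,p),1))
cv2.imwrite("pics/w1.png",cv2.resize(im,(768,576),interpolation=cv2.INTER_CUBIC))
import pickle;pickle.dump(m,open("w1.pkl","wb"))
E
```

```text
short_die_1 0.66 [198.7 262.1] 73 194 203 258 266
short_die_1 0.39 [178.4 261.8] 75 173 182 259 267
carried_die 0.4 [136.6 274. ] 106 128 139 267 277
handle 0.96 [ 98.1 273.4] 2749 57 143 254 288
carrier 0.92 [ 98.3 268.2] 2850 56 143 253 289
free_cup 0.65 [ 95.3 272.2] 2791 57 143 254 289
pocket_tray 0.74 [195.6 260.5] 1583 161 229 249 277
t 2.95 eef [0.4393 0.1004 0.2717] head 101.69 tilt [ 0.001  0.    -1.   ] -> shift cm [-9.72  1.11 20.17] yaw 0.19
tall [225.7 262.2]
cup [ 71.3 271.9]
bar [105.  274.7]
carried [137.1 272.2]
```

View pics/w1.png

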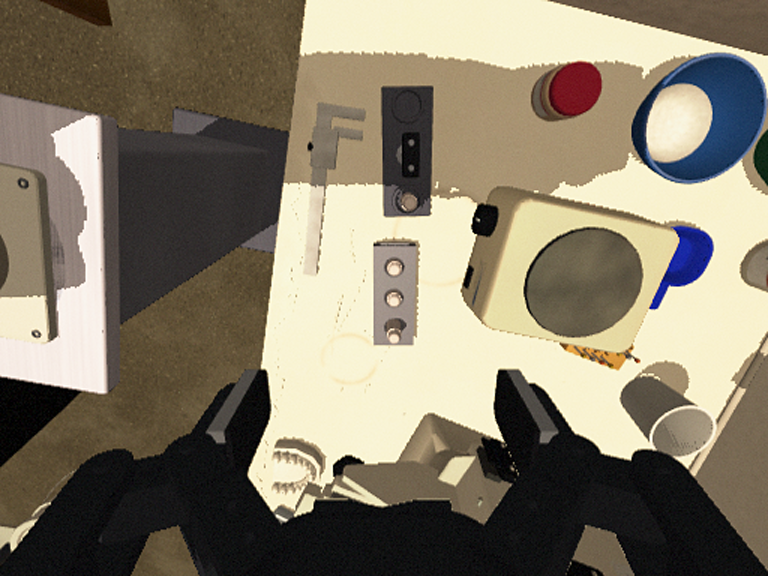

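The wrist view shows the carrier at display (407, 150) with the free cup at the top and the carried die at (410, 202). In the tray the short dies are at (394, 267) and (394, 298), and the tall die is nearest the gripper at about (394, 335). This agrees with the top-view estimates, so I'll hover above the tall die.

Request:
move_arm(motion=[{"x":-3,"y":0.4,"z":2},{"x":-6,"y":0.8,"z":5},{"x":-8.5,"y":1.1,"z":9},{"x":-9.7,"y":1.1,"z":13},{"x":-9.7,"y":1.1,"z":16},{"x":-9.7,"y":1.1,"z":18},{"x":-9.7,"y":1.1,"z":19},{"x":-9.7,"y":1.1,"z":19},{"x":-9.7,"y":1.1,"z":19}], gripper=0)

```text
invalid input at $.motion[0]: expected keys x, y, z, yaw
```

```bash
python3 - <<'E'
from h import *
m=bot.camera_model("wrist");im=bot.camera("wrist")
for n in("tall_die","short_die_1","carried_die","handle","free_cup","pocket_tray"):
    for r in bot.cut_out("wrist",n)[:3]:
        ys,xs=np.where(r["mask"]);print(n,round(r["score"],2),np.round(r["centre"],1),len(ys),ys.min(),ys.max(),xs.min(),xs.max())
rel((.4695,.0075,.025),101.5)
for n,p in dict(tall=(.4695,.0075,.047),tallsh=(.4695,.0075,.018),tcp=bot.get_obs()["eef_pos"],cup=(.4367,.224,.017),bar=(.4470,.1823,.064),carried=(.4552,.14,.038)).items(): print(n,np.round(proj(m,p),1))
cv2.imwrite("pics/w2raw.png",im);cv2.imwrite("pics/w2.png",cv2.resize(im,(768,576),interpolation=cv2.INTER_CUBIC))
import pickle;pickle.dump(m,open("w2.pkl","wb"))
E
```

```text
tall_die 0.54 [220.  262.1] 136 212 227 257 266
short_die_1 0.44 [196.2 260. ] 99 193 203 256 266
carried_die 0.65 [ 93.3 270.5] 2764 56 143 253 288
carried_die 0.44 [134.9 274.2] 104 128 139 266 276
handle 0.78 [ 99.2 271. ] 2745 57 143 254 287
free_cup 0.89 [ 95.9 273.7] 2796 57 144 253 287
free_cup 0.41 [ 59.3 377.1] 1478 40 80 352 399
pocket_tray 0.88 [193.4 262.2] 1509 161 229 248 276
t 3.3 eef [0.4396 0.1007 0.2713] head 101.72 tilt [-0.  0. -1.] -> shift cm [-9.73  1.04 24.63] yaw 0.22
tall [225.3 261.6]
tallsh [217.5 261.1]
tcp [244.9 255.4]
cup [ 71.3 271. ]
bar [104.8 273.8]
carried [136.9 271.4]
```

View pics/w2.png

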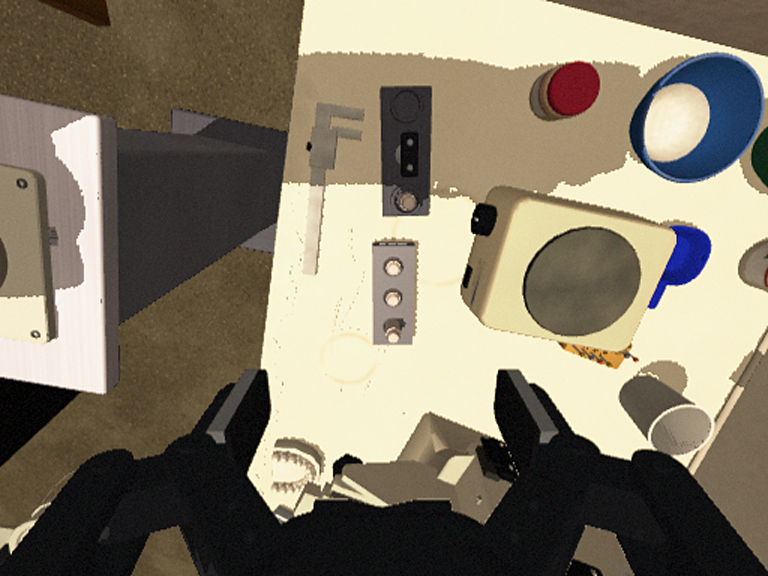

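The move was refused because every row needs all four keys, so this picture matches the last one. The tall die's mask now covers rows 212–227, which matches the prediction. I'll resend the move with yaw included.

Request:
move_arm(motion=[{"x":-3,"y":0.4,"z":2,"yaw":0},{"x":-6,"y":0.8,"z":5,"yaw":0},{"x":-8.5,"y":1.1,"z":9,"yaw":0},{"x":-9.7,"y":1.1,"z":13,"yaw":0},{"x":-9.7,"y":1.1,"z":16,"yaw":0},{"x":-9.7,"y":1.1,"z":18,"yaw":0},{"x":-9.7,"y":1.1,"z":19,"yaw":0},{"x":-9.7,"y":1.1,"z":19,"yaw":0},{"x":-9.7,"y":1.1,"z":19,"yaw":0}], gripper=0)

```text
clock: 4.42
eef_pos: [0.4709, 0.0081, 0.0822]
tool_rot: [0.631, 0.776, 0.001, 0.001]
ft_force: [0.0, -0.5, 1.0]
grip_width: 0.0429
grasp_force: 0.0
```

```bash
cat > look.py <<'E'
from h import *
import sys,pickle
m=bot.camera_model("wrist");im=bot.camera("wrist")
for n in sys.argv[2:]:
    for r in bot.cut_out("wrist",n)[:3]:
        ys,xs=np.where(r["mask"]);print(n,round(r["score"],2),np.round(r["centre"],1),len(ys),ys.min(),ys.max(),xs.min(),xs.max())
rel((.4695,.0075,.022),101.5);print(bot.get_obs()["grip_width"])
for n,p in dict(tall=(.4695,.0075,.047),tallsh=(.4695,.0075,.018),s1=(.4631,.0402,.029),s2=(.456,.0732,.029),tcp=bot.get_obs()["eef_pos"],cup=(.4367,.224,.017),bar=(.4470,.1823,.064),carried=(.4552,.14,.038)).items(): print(n,np.round(proj(m,p),1))
cv2.imwrite(f"pics/{sys.argv[1]}raw.png",im);cv2.imwrite(f"pics/{sys.argv[1]}.png",cv2.resize(im,(768,576),interpolation=cv2.INTER_CUBIC))
pickle.dump(m,open(sys.argv[1]+".pkl","wb"))
E
python3 look.py w3 tall_die short_die_1 pocket_tray carried_die
```

```text
tall_die 0.62 [210.4 254. ] 495 196 226 244 262
short_die_1 0.88 [166.2 254.1] 372 155 177 244 263
short_die_1 0.62 [123.2 251.3] 360 112 133 244 264
pocket_tray 0.72 [157.9 254.7] 6741 88 230 224 283
carried_die 0.95 [ 19.7 277.6] 688 2 36 262 286
carried_die 0.45 [ 26.5 263.1] 2811 0 52 236 305
t 4.67 eef [0.4705 0.008  0.0819] head 101.72 tilt [ 0.001  0.    -1.   ] -> shift cm [-0.03 -0.12  5.99] yaw 0.22
0.04253191590961535
tall [221.2 252.8]
tallsh [206.4 252.9]
s1 [171.3 253.3]
s2 [125.7 252.9]
tcp [245.4 254.3]
cup [-147.8  272.9]
bar [-110.3  281.1]
carried [ 15.8 273.7]
```

View pics/w3.png

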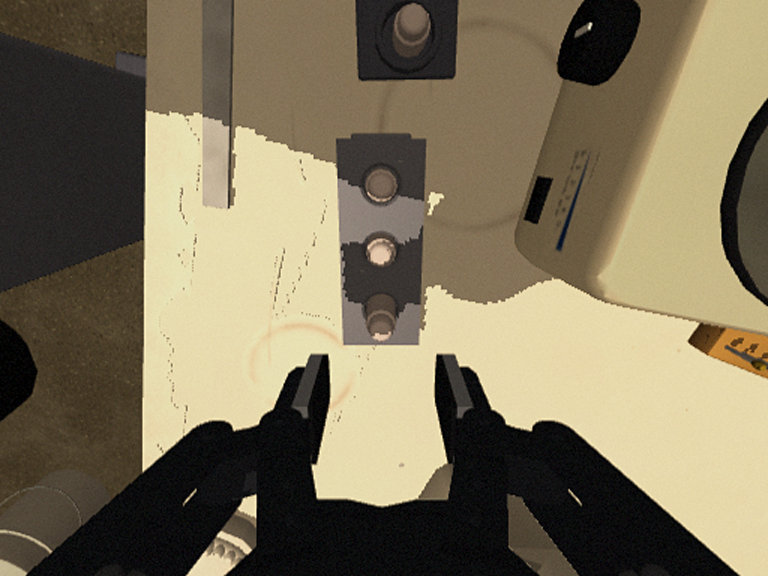

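The tray and tall die are centred between the fingers, at column 381 of 768, and the tray axis is parallel to the tool x axis. The tall die spans display rows 294–340. I'll work out the shift along tool x precisely.

```bash
python3 - <<'E'
from h import *
import pickle
from scipy.optimize import least_squares
m=pickle.load(open("w3.pkl","rb"));o=bot.get_obs()
h=np.radians(101.7);ux=np.array([np.cos(h),np.sin(h),0]);uy=np.array([np.sin(h),-np.cos(h),0])
A=at_z(m,(230,254.3),.018);B=at_z(m,(91.5,254.3),.018);print("tray ends",A,B,np.linalg.norm(A-B),"tall pred",(A+B)/2-.034*ux)
t=np.linspace(0,2*np.pi,60)
def sil(c,parts):
    P=np.array([proj(m,np.array([c[0],c[1],0])+r*(np.cos(a)*ux+np.sin(a)*uy)+[0,0,z]) for z,r in parts for a in t])
    return np.array([P[:,0].min(),P[:,0].max(),P[:,1].min(),P[:,1].max()])
for n,p,obs,c0 in(("tall",[(.018,.008),(.037,.008),(.046,.0055)],(196,226,244,262),(.47,.0075)),
 ("s1",[(.018,.008),(.0285,.006)],(155,177,244,263),(.463,.04)),("s2",[(.018,.008),(.0285,.006)],(112,133,244,264),(.456,.073)),
 ("carried",[(.012,.008),(.037,.006)],(2,36,262,286),(.455,.14))):
    s=least_squares(lambda c:sil(c,p)-np.array(obs)-[-.0,.5,0,.5],c0,diff_step=1e-3);print(n,np.round(s.x,4),np.round(s.fun,1))
    if n=="tall":T=s.x
rel((*T,.0215),101.7)
E
```

```text
tray ends [ 0.47511432 -0.01394748  0.018     ] [0.45227433 0.09624557 0.018     ] 0.11253520564955051 tall pred [0.47058909 0.00785547 0.018     ]
tall [0.4696 0.0085] [ 0.4 -0.3 -1.1  1.1]
s1 [0.4631 0.0419] [ 0.9 -0.9 -0.3  0.3]
s2 [0.4567 0.0745] [-0.1  0.1 -0.3  0.3]
carried [0.4565 0.142 ] [-0.6  0.8  0.1 -0.1]
t 4.67 eef [0.4705 0.008  0.0819] head 101.72 tilt [ 0.001  0.    -1.   ] -> shift cm [ 0.07 -0.08  6.04] yaw 0.02
```

Request:
move_arm(motion=[{"x":0,"y":0,"z":2,"yaw":0},{"x":0,"y":0,"z":4,"yaw":0},{"x":0,"y":0,"z":5.5,"yaw":0},{"x":0,"y":0,"z":6,"yaw":0},{"x":0,"y":0,"z":6,"yaw":0}], gripper=0)

```text
clock: 5.3
eef_pos: [0.4701, 0.008, 0.0214]
tool_rot: [0.631, 0.776, -0.0, -0.0]
ft_force: [-0.1, 0.7, -1.0]
grip_width: 0.0428
grasp_force: 0.0
```

Request:
move_arm(motion=[{"x":0,"y":0,"z":0,"yaw":0},{"x":0,"y":0,"z":0,"yaw":0},{"x":0,"y":0,"z":0,"yaw":0},{"x":0,"y":0,"z":0,"yaw":0},{"x":0,"y":0,"z":0,"yaw":0},{"x":0,"y":0,"z":0,"yaw":0}], gripper=-1)

```text
clock: 6.05
eef_pos: [0.4707, 0.008, 0.0221]
tool_rot: [0.631, 0.776, 0.001, 0.001]
ft_force: [-0.8, 0.6, 6.3]
grip_width: 0.0132
grasp_force: 58.7
```

The die is gripped at 13.2 mm, which may be the narrower tooth top. I'll lift it and look.

Request:
move_arm(motion=[{"x":0,"y":0,"z":-0.3,"yaw":0},{"x":0,"y":0,"z":-0.8,"yaw":0},{"x":0,"y":0,"z":-1.5,"yaw":0},{"x":0,"y":0,"z":-2.5,"yaw":0},{"x":0,"y":0,"z":-4,"yaw":0},{"x":0,"y":0,"z":-6,"yaw":0},{"x":0,"y":0,"z":-8,"yaw":0},{"x":0,"y":0,"z":-8,"yaw":0},{"x":0,"y":0,"z":-8,"yaw":0}])

```text
clock: 7.18
eef_pos: [0.4697, 0.0079, 0.101]
tool_rot: [0.631, 0.776, -0.0, -0.0]
ft_force: [-0.2, -0.0, -0.9]
grip_width: 0.0134
grasp_force: 58.5
```

```bash
python3 look.py w4 tall_die short_die_1 carried_die carrier free_cup
python3 - <<'E'
import cv2
im=cv2.imread("pics/w4raw.png");a=cv2.resize(im[150:320,170:340],None,fx=3.4,fy=3.4,interpolation=cv2.INTER_CUBIC);cv2.imwrite("pics/w4c.png",a)
E
```

```text
tall_die 0.9 [252.9 258.9] 1103 224 277 243 266
short_die_1 0.69 [123.5 256.9] 324 111 131 247 265
short_die_1 0.63 [157.1 254.8] 325 151 171 246 264
carried_die 0.65 [ 29.4 276.4] 546 12 43 263 285
carrier 0.93 [ 29.6 262.9] 2946 0 57 240 302
carrier 0.42 [367.9 165.7] 255 327 383 145 180
free_cup 0.8 [ 27.4 262.3] 2983 0 58 240 302
t 7.47 eef [0.4696 0.008  0.1007] head 101.72 tilt [-0.001 -0.    -1.   ] -> shift cm [-0.04 -0.01  7.87] yaw 0.22
0.013158218219370915
tall [211.4 254.5]
tallsh [198.7 254.5]
s1 [165.7 254.9]
s2 [123.8 254.6]
tcp [245.3 254.7]
cup [-121.4  273. ]
bar [-83.1 280. ]
carried [ 24.5 273.7]
```

View pics/w4c.png

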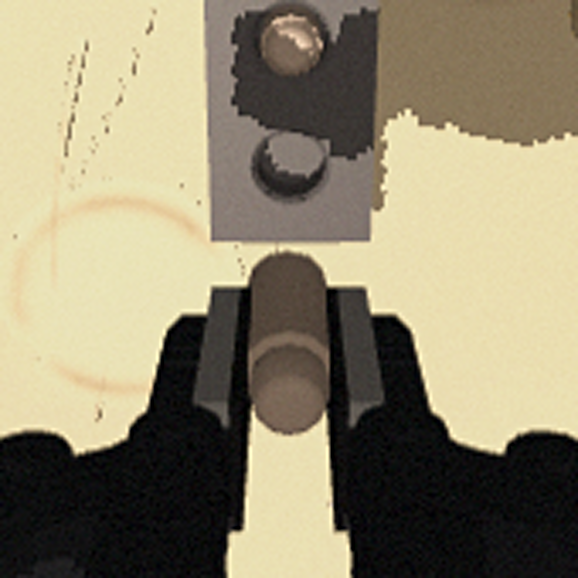

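The crop shows the die held upright between the pads by its shank, with its pocket empty and the short dies undisturbed. I'll carry it toward the carrier and measure the cup on the way.

Request:
move_arm(motion=[{"x":1,"y":0,"z":-1,"yaw":0},{"x":3,"y":0,"z":-2,"yaw":0},{"x":5.5,"y":0,"z":-3,"yaw":0},{"x":8,"y":0,"z":-3,"yaw":0},{"x":10,"y":0,"z":-3,"yaw":0},{"x":11.5,"y":0,"z":-3,"yaw":0},{"x":12,"y":0,"z":-3,"yaw":0},{"x":12,"y":0,"z":-3,"yaw":0},{"x":12,"y":0,"z":-3,"yaw":0}])

```text
clock: 8.6
eef_pos: [0.4457, 0.125, 0.1313]
tool_rot: [0.631, 0.775, -0.0, 0.0]
ft_force: [0.9, -0.7, -0.5]
grip_width: 0.0134
grasp_force: 58.5
```

```bash
python3 look.py w5 tall_die carried_die carrier
```

```text
tall_die 0.88 [253.8 256.8] 1130 224 277 243 267
carried_die 0.83 [178.3 271.1] 251 164 183 261 276
carrier 0.67 [115.  264.1] 5769 60 186 240 292
carrier 0.18 [176.5 268.2] 284 164 184 260 276
t 8.8 eef [0.4457 0.125  0.1313] head 101.67 tilt [-0. -0. -1.] -> shift cm [-11.99  -0.05  10.93] yaw 0.17
0.013240937695107117
tall [303.6 254.3]
tallsh [285.6 254.3]
s1 [266.9 254.6]
s2 [239.3 254.4]
tcp [245.6 254.9]
cup [ 82.9 267.3]
bar [138.4 271.2]
carried [181.5 268. ]
```

View pics/w5.png

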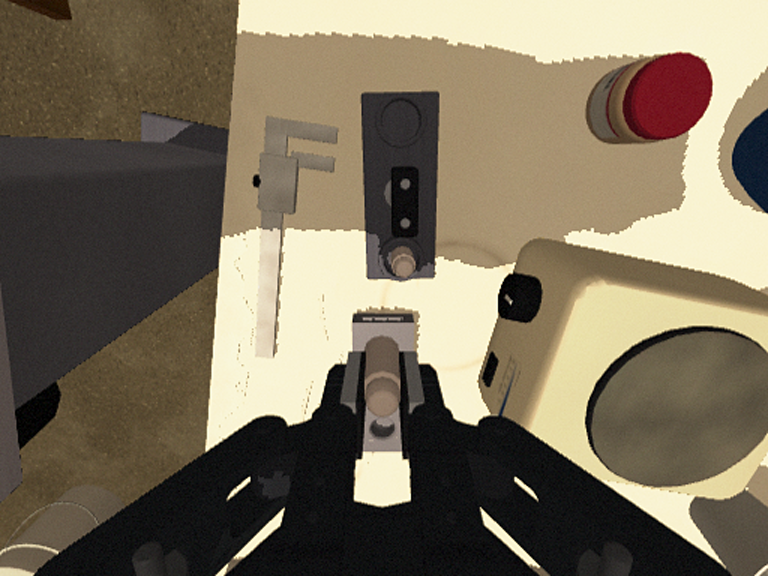

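The w5 picture shows plate corners at display (362,93), (438,91), (436,278) and (368,280). The free cup's ring is at about (401, 122), the bar's top is at x 391–418 and y 166–235, and the held die is upright at (381, 375).

```bash
python3 - <<'E'
from h import *
import pickle
m=pickle.load(open("w5.pkl","rb"))
f=lambda u,v,z:at_z(m,((v+.5)/1.5-.5,(u+.5)/1.5-.5),z)
P=np.array([f(*c,.006) for c in[(362,93),(438,91),(436,278),(368,280)]]);d=P[0]-P[3]+P[1]-P[2];a=np.arctan2(d[1],d[0]);u=np.array([np.cos(a),np.sin(a),0])
print("centre",P.mean(0),np.degrees(a),[round(np.linalg.norm(P[i]-P[i-1]),4) for i in range(4)],"cup from plate",P.mean(0)+.043*u)
print("cup",f(401.5,121.5,.017),"bar",f(404.5,200.5,.064))
# held die silhouette check
o=bot.get_obs();h=np.radians(101.7);ux=np.array([np.cos(h),np.sin(h),0]);uy=np.array([np.sin(h),-np.cos(h),0]);t=np.linspace(0,6.28,60)
q=np.array(o["eef_pos"])
Q=np.array([proj(m,q+[0,0,dz-.0157]+r*(np.cos(b)*ux+np.sin(b)*uy)) for dz,r in((0,.008),(.031,.008),(.04,.0055)) for b in t])
print("held pred rows",Q[:,0].min(),Q[:,0].max(),"cols",Q[:,1].min(),Q[:,1].max())
rel((.437,.2251,.08),102.6)
E
```

```text
centre [0.44597648 0.1843223  0.006     ] 103.2032670720392 [np.float64(0.1196), np.float64(0.0462), np.float64(0.1193), np.float64(0.0481)] cup from plate [0.43615501 0.22618563 0.006     ]
cup [0.43651774 0.22570745 0.017     ] bar [0.44483585 0.18573928 0.064     ]
held pred rows 222.57551438228026 278.2209238414813 cols 240.59674772544807 269.22022524416866
t 8.8 eef [0.4457 0.125  0.1313] head 101.67 tilt [-0. -0. -1.] -> shift cm [9.98 1.17 5.13] yaw -0.93
```

Request:
move_arm(motion=[{"x":1.5,"y":0.2,"z":0,"yaw":-1.3},{"x":4,"y":0.5,"z":0,"yaw":-1.3},{"x":6.5,"y":0.8,"z":0,"yaw":-1.3},{"x":8.5,"y":1,"z":0,"yaw":-1.3},{"x":10,"y":1.1,"z":0.5,"yaw":-1.3},{"x":10.1,"y":1.15,"z":2,"yaw":-1.3},{"x":10.1,"y":1.15,"z":4,"yaw":-1.3},{"x":10.1,"y":1.15,"z":6,"yaw":-1.3},{"x":10.1,"y":1.15,"z":7,"yaw":-1.3},{"x":10.1,"y":1.15,"z":7,"yaw":-1.3},{"x":10.1,"y":1.15,"z":7,"yaw":-1.3}])

```text
clock: 10.18
eef_pos: [0.4369, 0.2267, 0.0618]
tool_rot: [0.622, 0.783, 0.0, 0.0]
ft_force: [0.4, 0.5, -0.0]
grip_width: 0.0133
grasp_force: 58.5
```

```bash
python3 look.py w6 tall_die carrier
python3 - <<'E'
from h import *
rel((.4365,.2258,.0225),103)
im=cv2.imread("pics/w6raw.png");a=cv2.resize(im[130:300,160:350],None,fx=3.4,fy=3.4,interpolation=cv2.INTER_CUBIC);cv2.imwrite("pics/w6c.png",a)
E
```

```text
tall_die 0.96 [251.5 257.1] 1094 224 277 243 266
carrier 0.79 [220.5 253.4] 3629 189 324 224 283
t 10.32 eef [0.437  0.2269 0.0621] head 103.01 tilt [ 0.001  0.001 -1.   ] -> shift cm [-22.11  -1.78   4.  ] yaw 1.51
0.013407159074030025
tall [444.  236.1]
tallsh [410.  237.9]
s1 [399.3 237.7]
s2 [374.  237.5]
tcp [245.7 255.2]
cup [218.7 253.8]
bar [307.9 254.7]
carried [326.8 252.7]
t 10.32 eef [0.437  0.2269 0.0621] head 103.01 tilt [ 0.001  0.001 -1.   ] -> shift cm [-0.1  -0.08  3.96] yaw 0.01
```

View pics/w6c.png

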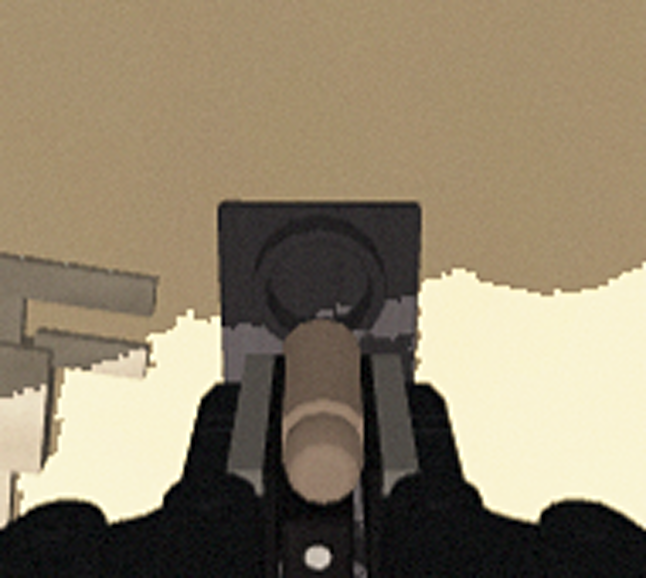

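In the crop the cup ring spans columns 255–386 and the die 284–362, so the two are laterally aligned. I'll check the fore-aft position against the plate's far edge.

```bash
python3 - <<'E'
from h import *
import pickle
m=pickle.load(open("w6.pkl","rb"));h=np.radians(103);ux=np.array([np.cos(h),np.sin(h),0])
g=lambda u,v,z:at_z(m,(130+v/3.4-.35,160+u/3.4-.35),z)
print("cup from edge",g(320,203,.006)-.017*ux,"from ring far",g(320.5,216,.017)-.0155*ux)
rel((.4365,.2258,.0225),103)
E
```

```text
cup from edge [0.4359481  0.22724314 0.006     ] from ring far [0.43559236 0.2293754  0.017     ]
t 10.32 eef [0.437  0.2269 0.0621] head 103.01 tilt [ 0.001  0.001 -1.   ] -> shift cm [-0.1  -0.08  3.96] yaw 0.01
```

Request:
move_arm(motion=[{"x":0,"y":-0.05,"z":1,"yaw":0},{"x":0,"y":-0.05,"z":2,"yaw":0},{"x":0,"y":-0.05,"z":2.8,"yaw":0},{"x":0,"y":-0.05,"z":3.4,"yaw":0},{"x":0,"y":-0.05,"z":3.7,"yaw":0},{"x":0,"y":-0.05,"z":3.9,"yaw":0},{"x":0,"y":-0.05,"z":3.9,"yaw":0}])

```text
clock: 11.2
eef_pos: [0.4361, 0.2266, 0.0224]
tool_rot: [0.622, 0.783, 0.0, 0.0]
ft_force: [-0.2, -0.5, 0.7]
grip_width: 0.0134
grasp_force: 58.6
```

Request:
move_arm(motion=[{"x":0,"y":0,"z":0,"yaw":0},{"x":0,"y":0,"z":0,"yaw":0},{"x":0,"y":0,"z":0,"yaw":0},{"x":0,"y":0,"z":0,"yaw":0},{"x":0,"y":0,"z":-1,"yaw":0},{"x":0,"y":0,"z":-3,"yaw":0},{"x":0,"y":0,"z":-5.5,"yaw":0},{"x":0,"y":0,"z":-8,"yaw":0},{"x":-2,"y":0,"z":-9,"yaw":0},{"x":-4.5,"y":0,"z":-9,"yaw":0},{"x":-7,"y":0,"z":-9,"yaw":0},{"x":-9,"y":0,"z":-9,"yaw":0},{"x":-9,"y":0,"z":-9,"yaw":0},{"x":-9,"y":0,"z":-9,"yaw":0}], gripper=-0.2)

```text
clock: 12.95
eef_pos: [0.4563, 0.1392, 0.1127]
tool_rot: [0.622, 0.783, 0.0, 0.0]
ft_force: [-0.4, -0.0, 0.6]
grip_width: 0.0338
grasp_force: 0.0
```

```bash
python3 look.py w7 tall_die carried_die carrier handle
```

```text
tall_die 0.75 [ 92.3 254.7] 335 82 103 244 264
carried_die 0.75 [194.1 256.9] 336 180 203 247 263
carried_die 0.18 [275.9 242.2] 3128 225 321 220 262
carrier 0.78 [138.3 254.5] 6018 72 204 227 282
handle 0.91 [135.7 254.3] 5979 73 203 227 282
t 13.2 eef [0.4561 0.1395 0.1123] head 103.08 tilt [-0.  0. -1.] -> shift cm [-13.16  -1.68   9.03] yaw 1.58
0.034383066229210064
tall [326.2 238.1]
tallsh [305.3 239.6]
s1 [287.1 239.6]
s2 [258.9 239.4]
tcp [244.9 254.7]
cup [ 96.7 254.8]
bar [158.3 255.7]
carried [200.6 253.7]
```

View pics/w7.png

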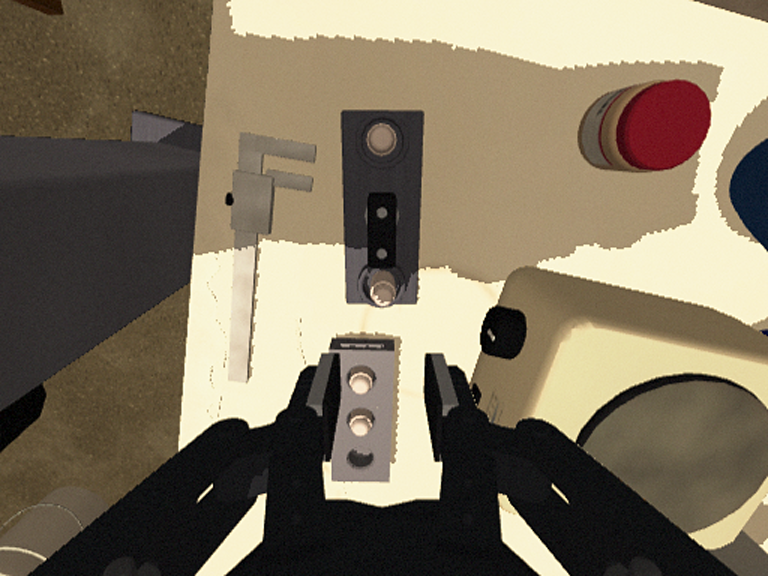

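The w7 picture shows the tall die standing in the free cup at (381, 138). The carried die is still in its cup at (383, 288), both short dies are in their pockets, and the bar is centred at about (381.5, 229.5). Next I'll compute the handle grasp.

```bash
python3 - <<'E'
from h import *
import pickle
m=pickle.load(open("w7.pkl","rb"))
f=lambda u,v,z:at_z(m,((v+.5)/1.5-.5,(u+.5)/1.5-.5),z)
P=np.array([f(*c,.006) for c in[(342,111),(423,111),(417,304),(349,304)]]);d=P[0]-P[3]+P[1]-P[2];a=np.degrees(np.arctan2(d[1],d[0]))
print("centre",P.mean(0),a,[round(np.linalg.norm(P[i]-P[i-1]),4) for i in range(4)])
B=np.array([f(*c,.064) for c in[(367.5,193),(395.5,193),(396,267),(367.5,267)]]);print("bar",B.mean(0),[round(np.linalg.norm(B[i]-B[i-1]),4) for i in range(4)])
rel((*P.mean(0)[:2],.036),a);rel((*B.mean(0)[:2],.036),a)
E
```

```text
centre [0.44613934 0.18431784 0.006     ] 103.19925418517454 [np.float64(0.119), np.float64(0.0465), np.float64(0.119), np.float64(0.0458)]
bar [0.44523518 0.18521387 0.064     ] [np.float64(0.0361), np.float64(0.0132), np.float64(0.0362), np.float64(0.0143)]
t 13.2 eef [0.4561 0.1395 0.1123] head 103.08 tilt [-0.  0. -1.] -> shift cm [4.59 0.05 7.63] yaw -0.12
t 13.2 eef [0.4561 0.1395 0.1123] head 103.08 tilt [-0.  0. -1.] -> shift cm [ 4.7  -0.02  7.63] yaw -0.12
```

Request:
move_arm(motion=[{"x":1.5,"y":0,"z":0,"yaw":0},{"x":3.2,"y":0,"z":0,"yaw":0},{"x":4.3,"y":0,"z":0.5,"yaw":0},{"x":4.65,"y":0,"z":2,"yaw":0},{"x":4.65,"y":0,"z":4,"yaw":0},{"x":4.65,"y":0,"z":6,"yaw":0},{"x":4.65,"y":0,"z":7.2,"yaw":0},{"x":4.65,"y":0,"z":7.6,"yaw":0},{"x":4.65,"y":0,"z":7.6,"yaw":0}])

```text
clock: 14.32
eef_pos: [0.4457, 0.1841, 0.0362]
tool_rot: [0.622, 0.783, -0.0, -0.0]
ft_force: [-0.4, 0.2, -0.1]
grip_width: 0.0343
grasp_force: 0.0
```

Request:
move_arm(motion=[{"x":0,"y":0,"z":0,"yaw":0},{"x":0,"y":0,"z":0,"yaw":0},{"x":0,"y":0,"z":0,"yaw":0},{"x":0,"y":0,"z":0,"yaw":0},{"x":0,"y":0,"z":0,"yaw":0},{"x":0,"y":0,"z":0,"yaw":0}], gripper=-1)

```text
clock: 15.08
eef_pos: [0.4461, 0.1843, 0.0369]
tool_rot: [0.622, 0.783, 0.0, 0.0]
ft_force: [-2.7, -0.3, 6.5]
grip_width: 0.013
grasp_force: 60.0
```

Request:
move_arm(motion=[{"x":0,"y":0,"z":-0.1,"yaw":0},{"x":0,"y":0,"z":-0.3,"yaw":0},{"x":0,"y":0,"z":-0.6,"yaw":0},{"x":0,"y":0,"z":-1,"yaw":0},{"x":0,"y":0,"z":-1.5,"yaw":0},{"x":0,"y":0,"z":-2.1,"yaw":0},{"x":0,"y":0,"z":-2.8,"yaw":0},{"x":0,"y":0,"z":-3.5,"yaw":0},{"x":0,"y":0,"z":-4.2,"yaw":0},{"x":0,"y":0,"z":-4.9,"yaw":0},{"x":0,"y":0,"z":-5.6,"yaw":0},{"x":0,"y":0,"z":-6.2,"yaw":0},{"x":0,"y":0,"z":-6.7,"yaw":0},{"x":0,"y":0,"z":-7,"yaw":0},{"x":0,"y":0,"z":-7,"yaw":0}])

```text
clock: 16.95
eef_pos: [0.4458, 0.1842, 0.1065]
tool_rot: [0.622, 0.783, 0.0, 0.0]
ft_force: [1.3, 0.6, -3.9]
grip_width: 0.0133
grasp_force: 58.7
```

```bash
cat > chk.py <<'E'
from h import *
o=bot.get_obs();print(o["grip_width"],o["grasp_force"],o["ft_force"],o["ft_torque"],o["eef_pos"])
m=bot.camera_model("wrist");im=bot.camera("wrist")
for n in("tall_die","carried_die","carrier"):
    for r in bot.cut_out("wrist",n)[:2]:
        ys,xs=np.where(r["mask"]);print(n,round(r["score"],2),np.round(r["centre"],1),len(ys),ys.min(),ys.max(),xs.min(),xs.max())
# prediction for a level carrier held as gripped
h=np.radians(103.1);u=np.array([np.cos(h),np.sin(h),0]);b=np.array(o["eef_pos"])-[0,0,.0365]
for n,p in dict(tall_top=b+.043*u+[0,0,.047],carr_top=b-.043*u+[0,0,.038],edge=b+.06*u+[0,0,.006]).items():print(n,np.round(proj(m,p),1))
E
python3 chk.py
```

```text
0.013270325179731814 58.73254358768463 [ 1.25284928  0.60238992 -3.9121901 ] [-0.00595936  0.05220624 -0.01813684] [0.44583645 0.18424227 0.1064819 ]
tall_die 0.61 [172.1 257. ] 796 154 190 241 267
carried_die 0.49 [306.3 258.5] 132 300 309 247 263
carried_die 0.17 [324.5 251.9] 439 304 335 237 261
carrier 0.75 [203.7 251.5] 7697 138 299 218 290
tall_top [183.7 254.9]
carr_top [303.9 255. ]
edge [139.8 254.8]
```

The carrier is level and both dies are where I predicted. I'll lift it the remaining 13 cm.

Request:
move_arm(motion=[{"x":0,"y":0,"z":-0.2,"yaw":0},{"x":0,"y":0,"z":-0.6,"yaw":0},{"x":0,"y":0,"z":-1.2,"yaw":0},{"x":0,"y":0,"z":-2,"yaw":0},{"x":0,"y":0,"z":-2.9,"yaw":0},{"x":0,"y":0,"z":-3.8,"yaw":0},{"x":0,"y":0,"z":-4.7,"yaw":0},{"x":0,"y":0,"z":-5.6,"yaw":0},{"x":0,"y":0,"z":-6.5,"yaw":0},{"x":0,"y":0,"z":-7.4,"yaw":0},{"x":0,"y":0,"z":-8.3,"yaw":0},{"x":0,"y":0,"z":-9.2,"yaw":0},{"x":0,"y":0,"z":-10.1,"yaw":0},{"x":0,"y":0,"z":-11,"yaw":0},{"x":0,"y":0,"z":-11.8,"yaw":0},{"x":0,"y":0,"z":-12.4,"yaw":0},{"x":0,"y":0,"z":-12.8,"yaw":0},{"x":0,"y":0,"z":-13,"yaw":0},{"x":0,"y":0,"z":-13,"yaw":0},{"x":0,"y":0,"z":-13,"yaw":0}])

```text
clock: 19.65
eef_pos: [0.4455, 0.1841, 0.236]
tool_rot: [0.622, 0.783, -0.0, -0.0]
ft_force: [0.4, 0.4, -3.1]
grip_width: 0.0128
grasp_force: 58.7
```

Request:
move_arm(motion=[{"x":0,"y":0,"z":0,"yaw":0},{"x":0,"y":0,"z":0,"yaw":0},{"x":0,"y":0,"z":0,"yaw":0},{"x":0,"y":0,"z":0,"yaw":0}])

```text
clock: 20.15
eef_pos: [0.4457, 0.1842, 0.2363]
tool_rot: [0.622, 0.783, 0.0, 0.0]
ft_force: [-0.1, 0.0, -3.7]
grip_width: 0.013
grasp_force: 58.7
```

```bash
python3 chk.py
```

```text
0.013003740771780388 58.72423231601715 [-0.10160448  0.0053818  -3.74545603] [-0.05158385 -0.01119729 -0.01149928] [0.44570965 0.18418319 0.23631162]
tall_die 0.96 [174.7 255.6] 783 154 191 241 266
carried_die 0.49 [305.2 258.5] 125 299 308 248 263
carrier 0.92 [203.1 255.6] 7424 139 298 218 291
carrier 0.41 [355.3 176.3] 195 343 369 162 187
tall_top [183.7 254.9]
carr_top [304. 255.]
edge [139.8 254.8]
```

```bash
python3 -c "
from workcell import bot
print(bot.job_done())"
```

```text
the job is handed in; nothing more can be done
None
```

The tall die stands in the carrier's free cup, and I handed the job in at about 20 s with the carrier held level and steady by its handle, about 20 cm up; both dies stand in their cups and the short dies are still in their pockets.

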